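Make up two spinner kits

ROBOT

A 6-joint arm with a two-finger parallel gripper is mounted at the origin on a cart in front of the work surface, level with it; the furniture and walls round the work are solid. World frame = base frame: x ahead of the robot, y to its left, z up, the work surface at z = 0. Lengths are in mm, angles in rad, forces in N, time in s.
With the tool pointing down it reaches from about 275 to 1000 mm from the base axis. Payload 8.4 kg.
Tool frame: the origin (TCP) lies midway between the tips of the shut fingers; the grasp point (between the pads) lies 19 mm behind it (arm.grip_point_offset is the distance from the TCP to the grasp point, in mm); z points along the fingers, y is the line along which they close (so a half turn about z gives the same grasp; the last joint's range is limited). The gripper opens to 85 mm and grips with 20 to 120 N. Pads are 22 mm wide; open, the fingers measure 114 mm over their backs; the gripper's body (76 mm by 85 mm) begins 54 mm behind the grasp point. The pads swing forward as they close: fully open they stand 13 mm farther back than shut.
Start: joints at [-1.216, 0.353, 1.633, -0, 1.155, -0.002], TCP at [218.297, -585.64, 231.281] pointing down, gripper open.
Joint ranges: [-2.63, 2.63], [-0.92, 2.1], [0.06, 2.66], [-1.3, 4.44], [0, 2.69], [-3.02, 3.02]. Speed limits (rad/s): [2.22, 2.22, 2.79, 3.14, 3.14, 3.14].

INTERFACE

Orientations are given as [roll, pitch, yaw] about the fixed x, y, z axes, in that order (R = Rz(yaw) Ry(pitch) Rx(roll)).
In Python, from rig import arm gives the robot as it stands.
- The arm moves only by the tool servo_tool, never from a script. Its argument "plan" is a list of rows, each a list of 6 numbers: the shift along the world's x, y, z in mm, then the turn, a rotation vector about the world's x, y, z in degrees. A call has 1 to 20 rows; each row is the pose to reach, as a shift and turn from the pose commanded when the call began; what a row does not reach only later rows make up. A row lasts 1/8 s, in which the tool goes at most 62.5 mm and 10.7 degrees, less where a joint would pass 70% of its speed; a pose out of reach is approached as far as the arm can. A call with a gripper value outside its range is refused whole. "claw" is the opening, from 0 (shut) to 1 (fully open), set as the call begins (left out, the last holds). The fingers move at their own pace and stop on an object; the grip force is fixed at half the most. Time passes only in rows, so rows that repeat a pose let the fingers close. It gives the time, the measured TCP pose, the force, the opening and the grip force at its end, in the units of the state.
- arm.get_obs(): the state, without advancing time (a new reading comes with each control period).
- arm.camera(name): name is "scene" or "top"; returns (picture, depth): 420x560x3 uint8, blue, green, red; 420x560 float32, mm along the optical axis (not along the pixel's ray), 0 where there is no reading.
- arm.camera_params(name): a dict with "K" (3x3 intrinsics, pixels), "R" (3x3) and "t" (3): a world point X has camera coordinates R X + t. Camera axes: x right, y down, z forward; pixel columns grow to the right and rows downward; lengths in mm; the calibration is good to about 2 mm. A picture is of the moment at which its call begins. camera_params takes no time and is no camera call.
- arm.sign_off(): hands the job in; it is judged then, once.
The state is a dict: "time_s": time; "joint_positions": joint angles; "qvel": joint speeds; "joint_efforts": joint torques, N m; "tcp_pos": TCP position; "tcp_rot": TCP orientation; "ft_force": force on the tool from outside, world axes, zero at the start; "moment": the same for the moment, N m; "width": opening from 0.0 (shut) to 1.0 (fully open); "grip_force": force on a finger pad.
Only numpy, scipy, OpenCV 4.12 (cv2) and the standard library are available. Lean on these libraries where they do the work, as an engineer would, in place of code of your own. Each camera call takes 0.05 s, during which the arm holds its last target. There are 200 camera calls.

TASK

Make up two spinner kits from the stock in front of the conveyor belt: the pink three-ring body and the blue cap go into the red tray in front of the belt, and the green body, the pink cap and the small amber oil vial, standing upright, go into the grey tray. Bodies and caps lie flat on the tray floor, nothing on top of anything else, and the purple and yellow bodies stay where they lie.

Things in the scene. Friction and masses are not known exactly. Their poses are not given: they have to be found in the camera images.
- red_tray: Red open parts tray in front of the conveyor belt (not the one behind it), fixed to the table, 70 mm (its x) by 100 mm (its y), 34 mm high, walls 2 mm thick (inside 66 x 96 mm), floor 2 mm thick. Origin in the middle of its underside, z up. The belt's blue control box (its face at x = 0.555, from y = 0.27 to 0.44, 112 mm high) stands near the left tray place; the belt begins at x = 0.66.
- grey_tray: Grey open parts tray, fixed to the table, 85 mm (its x) by 120 mm (its y), 36 mm high, walls 2 mm thick (inside 80 x 116 mm), floor 2 mm thick. Origin in the middle of its underside, z up.
- pink_body: Pink spinner body lying flat, 45 (x) x 49 (y) mm, 6 mm thick, 20 g: a middle ring and three outer rings, 18.5 mm outside diameter, centred at (+13, 0), (-13, +15), (-13, -15) mm with gaps between. Origin in the middle of its underside, z up. Can be gripped across the +x ring, fingers closing along its y at x = +16 mm.
- green_body: Green spinner body lying flat, 45 (x) x 49 (y) mm, 6 mm thick, 20 g: a middle ring and three outer rings, 18.5 mm outside diameter, centred at (+13, 0), (-13, +15), (-13, -15) mm with gaps between. Origin in the middle of its underside, z up. Can be gripped across the +x ring, fingers closing along its y at x = +16 mm.
- purple_body: Purple spinner body lying flat, 45 (x) x 49 (y) mm, 6 mm thick, 20 g: a middle ring and three outer rings, 18.5 mm outside diameter, centred at (+13, 0), (-13, +15), (-13, -15) mm with gaps between. Origin in the middle of its underside, z up. Can be gripped across the +x ring, fingers closing along its y at x = +16 mm. Not wanted in either kit.
- yellow_body: Yellow spinner body lying flat, 45 (x) x 49 (y) mm, 6 mm thick, 20 g: a middle ring and three outer rings, 18.5 mm outside diameter, centred at (+13, 0), (-13, +15), (-13, -15) mm with gaps between. Origin in the middle of its underside, z up. Can be gripped across the +x ring, fingers closing along its y at x = +16 mm. Not wanted in either kit.
- blue_cap: Blue plastic finger cap, a disc of 22 mm diameter and 8 mm height, 15 g, lying flat. Origin in the middle of its underside, z up.
- pink_cap: Pink plastic finger cap, a disc of 22 mm diameter and 8 mm height, 15 g, lying flat. Origin in the middle of its underside, z up.
- oil_vial: Small amber oil vial with a black cap, standing upright, 32 mm in diameter and 60 mm high with the cap, 50 g; its straight body reaches to about 32 mm above its foot, narrowing to a neck above. Origin in the middle of its underside, z up.

How it is judged (in metres and radians):
At the end, for the whole second after the job is handed in: Pink body and blue cap in the red tray, green body, pink cap and oil vial in the grey one, each between the walls, flat or upright (0.12 rad) on the floor (origin under 6 mm above the tray's underside) and at rest; purple and yellow bodies within 20 mm of where they lay (x of pink_body in the frame of red_tray between -0.018 and 0.018 m and y of pink_body in the frame of red_tray between -0.033 and 0.033 m and z of pink_body in the frame of red_tray between -0.004 and 0.006 m and angle between each of pink_body, blue_cap, green_body, pink_cap, oil_vial's own z axis and vertical below 0.12 rad and linear speed of each of pink_body, blue_cap, green_body, pink_cap, oil_vial below 0.02 m/s and x of blue_cap in the frame of red_tray between -0.0235 and 0.0235 m and y of blue_cap in the frame of red_tray between -0.0385 and 0.0385 m and z of blue_cap in the frame of red_tray between -0.004 and 0.006 m and x of green_body in the frame of grey_tray between -0.025 and 0.025 m and y of green_body in the frame of grey_tray between -0.043 and 0.043 m and z of green_body in the frame of grey_tray between -0.004 and 0.006 m and x of pink_cap in the frame of grey_tray between -0.0305 and 0.0305 m and y of pink_cap in the frame of grey_tray between -0.0485 and 0.0485 m and z of pink_cap in the frame of grey_tray between -0.004 and 0.006 m and x of oil_vial in the frame of grey_tray between -0.0255 and 0.0255 m and y of oil_vial in the frame of grey_tray between -0.0435 and 0.0435 m and z of oil_vial in the frame of grey_tray between -0.004 and 0.006 m and distance of each of purple_body, yellow_body from where it was at the start of the episode below 0.02 m); the robot touches nothing.
It fails at once if the purple body is moved more than 20 mm from where it lay (distance of purple_body from where it was at the start of the episode above 0.02 m).
It fails at once if the yellow body is moved more than 20 mm from where it lay (distance of yellow_body from where it was at the start of the episode above 0.02 m).
It also fails if it takes over 112 s, if anything falls off the work surface, if the arm or the gripper's body presses on something with over 40 N, if the wrist force passes 120 N, or if a joint passes its speed limit or range.

## Working session

There is one attempt and no reset: what is moved stays moved. The work goes in short steps, Python scripts to look and compute and a tool call to move; the robot and the scene stay as the last step left them, time stands still between calls to the robot, and variables do not carry over. Pictures are saved under pics/ and viewed, at most 14 in all, crops included, and the job is handed in when it is done.

Besides the shell and the picture viewer there is one more tool, called after "Request:" as a command line: name --pt "numbers of a row" for each row, then --argument value for the rest. servo_tool: Moves the arm, as the interface text tells. Its arguments: {"type":"object","properties":{"plan":{"type":"array"},"claw":{"type":"number"}},"required":["plan"]}

```bash
ls; mkdir -p pics
python3 - <<'E'
from rig import arm
import cv2,numpy as np
for n in ("top","scene"):
    p,d=arm.camera(n); cv2.imwrite(f"pics/{n}0.png",p); np.save(f"pics/{n}0.npy",d)
    c=arm.camera_params(n); print(n,c["K"],c["R"],c["t"])
print(arm.get_obs())
E
```

```text
pics
top [[457.97804951   0.         277.69323495]
 [  0.         457.97804951 212.03157994]
 [  0.           0.           1.        ]] [[-0.01537019 -0.99974841 -0.01633651]
 [-0.98496026  0.01795091 -0.17184602]
 [ 0.17209604  0.01344951 -0.98498836]] [  29.01933268  528.44492823 1119.62378342]
scene [[511.99833515   0.         280.29757621]
 [  0.         511.99833515 205.53212535]
 [  0.           0.           1.        ]] [[-0.51550138 -0.85688496  0.00254933]
 [-0.50071606  0.29881344 -0.81240012]
 [ 0.69537167 -0.42006987 -0.5830948 ]] [245.29496371 290.39181539 949.30894341]
{'time_s': 0.1, 'joint_positions': array([-1.21639534e+00,  3.53600355e-01,  1.63404568e+00,  6.01075244e-06,
        1.15520107e+00, -2.39741574e-03]), 'qvel': array([ 0.00120945, -0.00120765, -0.0042247 , -0.00039612, -0.00040421,
        0.00014637]), 'joint_efforts': array([-6.08740847e-04, -6.06354904e+01, -3.42818928e+01, -7.01363729e-05,
        4.00791483e-03,  3.06020979e-05]), 'tcp_pos': array([ 218.15480172, -585.24157079,  230.62937274]), 'tcp_rot': array([-3.14033822e+00, -8.50346577e-06,  3.56795964e-01]), 'ft_force': array([ 0.79672307,  0.32353075, -0.06563005]), 'moment': array([0.03917025, 0.0156672 , 0.01854252]), 'grip_force': 0.0, 'width': 1.003759501428921}
```

View pics/top0.png

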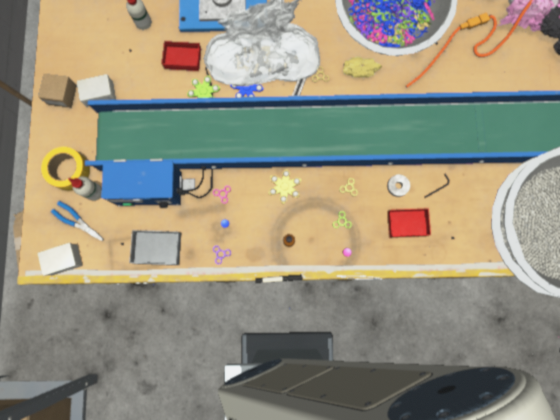

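View pics/scene0.png

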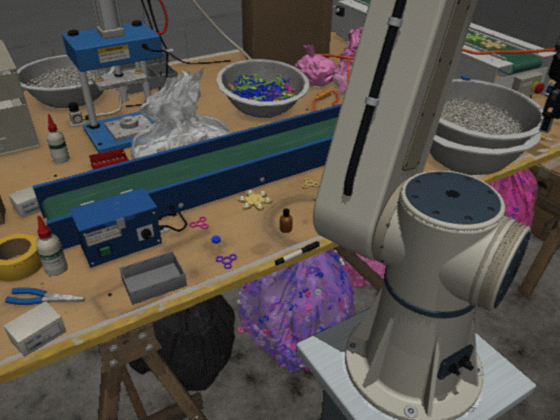

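The top view shows the grey tray at (156,247), red tray (409,223), pink body (222,193), blue cap (225,224), purple body (222,254), vial (289,240), yellow body (349,186), green body (343,219) and pink cap (347,252). I'll enlarge it and measure.

```bash
cat > h.py <<'E'
import numpy as np,cv2
from rig import arm
def px2w(n,u,v,z):
    c=arm.camera_params(n);K,R,t=map(np.array,(c["K"],c["R"],c["t"]))
    o=-R.T@t; u=np.atleast_1d(u);v=np.atleast_1d(v)
    r=(R.T@np.linalg.inv(K)@np.vstack([u,v,np.ones(len(u))])).T
    return o+r*((z-o[2])/r[:,2])[:,None]
def w2px(n,X):
    c=arm.camera_params(n);x=(np.array(c["R"])@np.atleast_2d(X).T).T+c["t"]
    x=(np.array(c["K"])@x.T).T; return x[:,:2]/x[:,2:]
C=np.array([[13,0],[-13,15],[-13,-15]])
def ringmodel(x,y,a,n=40):
    "points on the rings of a body (world mm)"
    th=np.linspace(0,2*np.pi,n,endpoint=False);c=np.c_[np.cos(th),np.sin(th)]
    P=np.vstack([q+7*c for q in list(C)+[np.zeros(2)]])
    R=np.array([[np.cos(a),-np.sin(a)],[np.sin(a),np.cos(a)]]);return P@R.T+[x,y]
E
python3 - <<'E'
from h import *
p=cv2.imread("pics/top0.png");d=np.load("pics/top0.npy")
a=cv2.resize(p[175:275,120:260],None,fx=5,fy=5,interpolation=2)
b=cv2.resize(p[170:270,275:435],None,fx=5,fy=5,interpolation=2)
cv2.imwrite("pics/a.png",a);cv2.imwrite("pics/b.png",b)
hsv=cv2.cvtColor(p,cv2.COLOR_BGR2HSV)
c=arm.camera_params("top");
for n,u,v in [("pink",222,193),("purple",222,254),("blue",225,224),("yellow",349,186),("green",343,219),("pcap",347,252),("vial",289,240),("red",409,223),("grey",156,247)]:
    X=np.array(c["R"]).T@(d[v,u]*np.linalg.inv(c["K"])@[u,v,1]-c["t"])
    print(n,hsv[v,u],px2w("top",u,v,0)[0].round(),X.round(1))
E
```

```text
pink [ 18  97 218] [591. 169.   0.] [591.6 169.   -2. ]
purple [ 15  83 216] [428. 168.   0.] [428.2 167.6   1.9]
blue [112 168 242] [507. 160.   0.] [506.1 159.3   8.1]
yellow [ 18 107 210] [ 604. -170.    0.] [ 604.1 -170.6   -0.7]
green [ 29  89 175] [ 515. -151.    0.] [ 5.151e+02 -1.510e+02 -1.000e-01]
pcap [153  87 241] [ 428. -158.    0.] [ 427.6 -157.     6.5]
vial [150   3  75] [462.  -8.   0.] [455.2  -7.1  60.9]
red [  1 188 223] [ 501. -323.    0.] [ 501.4 -323.3   -0. ]
grey [ 75   6 182] [450. 341.   0.] [449.3 340.7   2.8]
```

View pics/a.png

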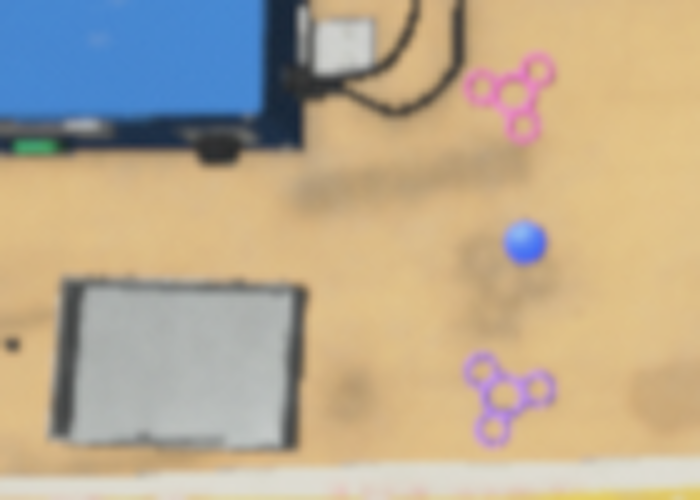

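View pics/b.png

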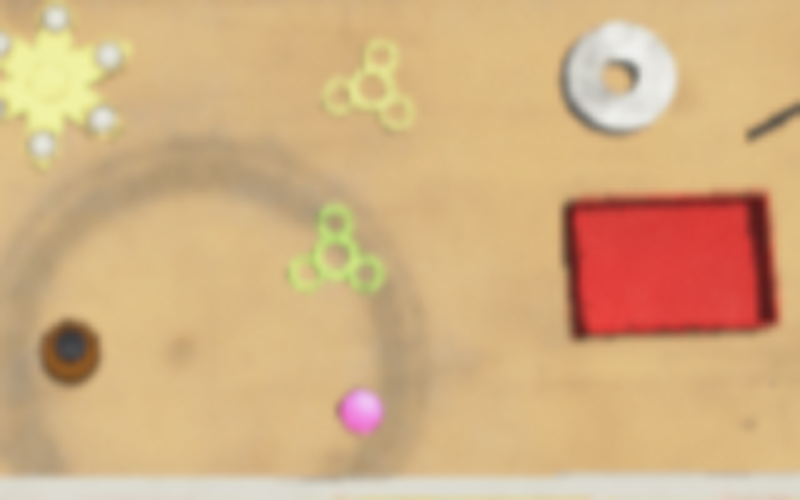

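Clear: the bodies are three-fold symmetric (middle ring at −4.3 mm, outer rings at radius 17.3), so any ring can be gripped. Now to fit the poses.

```bash
cat > fit.py <<'E'
from h import *
from scipy.optimize import minimize
TH=np.linspace(0,2*np.pi,40,endpoint=False);CC=np.c_[np.cos(TH),np.sin(TH)]
def diffim(p,bg):
    L=cv2.cvtColor(p,cv2.COLOR_BGR2LAB).astype(np.float32)
    return cv2.GaussianBlur(np.clip(np.linalg.norm((L-bg)[...,1:],axis=2),0,60),(0,0),.5)
def fitbody(cam,D,x,y,z=4,r=7.3):
    def pts(q):
        c=q[:2]+np.vstack([[0,0]]+[17.3*np.array([[np.cos(q[2]+k),np.sin(q[2]+k)]]) for k in (0,2.0944,4.1888)])
        P=(c[:,None]+r*CC).reshape(-1,2);return np.c_[P,np.full(len(P),z)],np.c_[c,np.full(4,z)]
    def f(q):
        a,b=pts(q);s=lambda X:cv2.remap(D,w2px(cam,X).astype(np.float32)[None],None,cv2.INTER_LINEAR).mean()
        return -s(a)+.5*s(b)
    best=min((minimize(f,[x+dx,y+dy,a],method="Nelder-Mead",options=dict(initial_simplex=[[x+dx,y+dy,a],[x+dx+4,y+dy,a],[x+dx,y+dy+4,a],[x+dx,y+dy,a+.3]])) for dx in(-5,5) for dy in(-5,5) for a in(0,.5,1,1.5)),key=lambda m:m.fun)
    return best.x[0],best.x[1],np.degrees(best.x[2])%120,best.fun
def blob(cam,p,lo,hi,x,y,z,rad=30):
    h=cv2.cvtColor(p,cv2.COLOR_BGR2HSV);m=cv2.inRange(h,np.array(lo),np.array(hi))
    u0,v0=w2px(cam,[x,y,z])[0];k=np.zeros_like(m);cv2.circle(k,(int(u0),int(v0)),rad,255,-1);m&=k
    v,u=np.nonzero(m);return u,v
E
cat > meas.py <<'E'
from fit import *
for cam in ("top","scene"):
    p=cv2.imread(f"pics/{cam}0.png");d=np.load(f"pics/{cam}0.npy")
    L=cv2.cvtColor(p,cv2.COLOR_BGR2LAB)
    for n,x,y in [("pink",597,162),("purple",434,165),("yellow",599,-168),("green",515,-150)]:
        u,v=w2px(cam,[x,y,4])[0].astype(int)
        w=L[v-22:v+23,u-22:u+23].reshape(-1,3);bg=np.median(w,0)
        print(cam,n,np.round(fitbody(cam,diffim(p,bg),x,y),1))
    for n,x,y,lo,hi,z in [("blue",507,160,(100,100,80),(125,255,255),5),("pcap",428,-158,(140,60,120),(170,255,255),5)]:
        u,v=blob(cam,p,lo,hi,x,y,z)
        X=px2w(cam,u,v,z);print(cam,n,len(u),X.mean(0).round(1),np.ptp(X,0).round(1))
p=cv2.imread("pics/top0.png");d=np.load("pics/top0.npy")
c=arm.camera_params("top");K,R,t=map(np.array,(c["K"],c["R"],c["t"]))
v,u=np.mgrid[165:290,100:460];u=u.ravel();v=v.ravel();dd=d[v,u]
X=(R.T@((np.linalg.inv(K)@np.vstack([u,v,np.ones(len(u))]))*dd-t[:,None])).T
h=cv2.cvtColor(p,cv2.COLOR_BGR2HSV)[v,u]
q=(abs(X[:,0]-460)<40)&(abs(X[:,1]+8)<40)&(X[:,2]>52)
print("vial cap",q.sum(),X[q].mean(0).round(1),np.ptp(X[q],0).round(1))
q=(abs(X[:,0]-460)<40)&(abs(X[:,1]+8)<40)&(X[:,2]>12); print("vial all",q.sum(),X[q].min(0).round(1),X[q].max(0).round(1))
# trays
rim=(X[:,2]>25)&(X[:,2]<45)
for n,cx,cy in(("grey",450,341),("red",501,-323)):
    q=(abs(X[:,0]-cx)<60)&(abs(X[:,1]-cy)<75)
    g=q&rim; print(n,"rim",g.sum(),X[g].min(0).round(1),X[g].max(0).round(1),cv2.minAreaRect(X[g][:,:2].astype(np.float32)) if g.sum()>5 else 0)
# tray colour outlines
for n,cx,cy,m in(("red",501,-323,((h[:,0]<8)|(h[:,0]>172))&(h[:,1]>140)),("grey",450,341,(h[:,1]<60)&(h[:,2]<205))):
    q=m&(abs(X[:,0]-cx)<70)&(abs(X[:,1]-cy)<80)
    im=np.zeros(p.shape[:2],np.uint8);im[v[q],u[q]]=255
    k,_=cv2.findContours(im,0,2);k=max(k,key=cv2.contourArea)
    for z in(2,34):
        W=px2w("top",*k[:,0].T,z)[:,:2].astype(np.float32); print(n,"outline z",z,np.round(cv2.minAreaRect(W)[0],1),cv2.minAreaRect(W)[1:])
E
python3 meas.py
```

```text
Traceback (most recent call last):
  File "meas.py", line 8, in <module>
    print(cam,n,np.round(fitbody(cam,diffim(p,bg),x,y),1))
                         ~~~~~~~^^^^^^^^^^^^^^^^^^^^^^
  File "fit.py", line 14, in fitbody
    best=min((minimize(f,[x+dx,y+dy,a],method="Nelder-Mead",options=dict(initial_simplex=[[x+dx,y+dy,a],[x+dx+4,y+dy,a],[x+dx,y+dy+4,a],[x+dx,y+dy,a+.3]])) for dx in(-5,5) for dy in(-5,5) for a in(0,.5,1,1.5)),key=lambda m:m.fun)
  File "fit.py", line 14, in <genexpr>
    best=min((minimize(f,[x+dx,y+dy,a],method="Nelder-Mead",options=dict(initial_simplex=[[x+dx,y+dy,a],[x+dx+4,y+dy,a],[x+dx,y+dy+4,a],[x+dx,y+dy,a+.3]])) for dx in(-5,5) for dy in(-5,5) for a in(0,.5,1,1.5)),key=lambda m:m.fun)
              ~~~~~~~~^^^^^^^^^^^^^^^^^^^^^^^^^^^^^^^^^^^^^^^^^^^^^^^^^^^^^^^^^^^^^^^^^^^^^^^^^^^^^^^^^^^^^^^^^^^^^^^^^^^^^^^^^^^^^^^^^^^^^^^^^^^^^^^^^^^^^
  File "fit.py", line 13, in f
    return -s(a)+.5*s(b)
            ~^^^
  File "fit.py", line 12, in <lambda>
    a,b=pts(q);s=lambda X:cv2.remap(D,w2px(cam,X).astype(np.float32)[None],None,cv2.INTER_LINEAR).mean()
                                      ~~~~^^^^^^^
  File "h.py", line 9, in w2px
    c=arm.camera_params(n);x=(np.array(c["R"])@np.atleast_2d(X).T).T+c["t"]
ValueError: time passes only in moves, steps and waits
```

```bash
python3 - <<'E'
s=open("h.py").read().replace("arm.camera_params(n)","P(n)").replace("def px2w","import functools\n@functools.lru_cache\ndef P(n): return arm.camera_params(n)\ndef px2w",1)
open("h.py","w").write(s)
E
python3 meas.py
```

```text
top pink [589.1 167.5  75.7 -34.9]
top purple [428.7 171.8  40.9 -41.3]
top yellow [ 599.8 -169.9  103.2  -10.3]
top green [ 509.8 -146.8  118.5  -18.8]
top blue 41 [508.5 160.4   5. ] [16.  18.5  0. ]
top pcap 48 [ 427.5 -156.3    5. ] [20.8 20.9  0. ]
scene pink [588.7 168.4  76.5 -30.2]
scene purple [428.3 173.3  40.7 -46.2]
scene yellow [ 600.1 -169.    99.8   -8.6]
scene green [ 600.4 -169.4  100.7  -12.9]
scene blue 52 [508.1 162.5   5. ] [26.8 20.9  0. ]meas.py:11: RuntimeWarning: Mean of empty slice.
  X=px2w(cam,u,v,z);print(cam,n,len(u),X.mean(0).round(1),np.ptp(X,0).round(1))
  ret = um.true_divide(
Traceback (most recent call last):
  File "meas.py", line 11, in <module>
    X=px2w(cam,u,v,z);print(cam,n,len(u),X.mean(0).round(1),np.ptp(X,0).round(1))
                                                            ~~~~~~^^^^^
ValueError: zero-size array to reduction operation maximum which has no identity
```

```bash
sed -i 's/^        u,v=blob.*/&\n        if len(u)==0: continue/' meas.py; python3 meas.py | sed 1,6d
```

```text
scene pink [588.7 168.4  76.5 -30.2]
scene purple [428.3 173.3  40.7 -46.2]
scene yellow [ 600.1 -169.    99.8   -8.6]
scene green [ 600.4 -169.4  100.7  -12.9]
scene blue 52 [508.1 162.5   5. ] [26.8 20.9  0. ]
vial cap 37 [457.7  -6.   59.7] [15.4 12.6  9.8]
vial all 126 [442.4 -20.3  15.8] [473.6   8.1  64.4]
grey rim 234 [400.3 276.2  25. ] [490.9 400.2  42.9] ((445.4673156738281, 338.0745544433594), (121.633544921875, 85.20079803466797), 86.97364044189453)
red rim 169 [ 463.2 -367.5   25. ] [ 534.6 -265.3   39. ] ((498.60540771484375, -316.1885986328125), (70.23751068115234, 101.25041961669922), 1.3964738845825195)
red outline z 2 [ 502.7 -322.7] ((71.8415756225586, 106.5863265991211), 0.27308592200279236)
red outline z 34 [ 498.  -313.9] ((69.91312408447266, 103.72521209716797), 0.27308252453804016)
grey outline z 2 [449.6 344.3] ((130.42991638183594, 89.13581848144531), 87.31306457519531)
grey outline z 34 [446.3 335.1] ((126.92879486083984, 86.74313354492188), 87.31304168701172)
```

Run:
```python
from h import *
print("cam",(-np.array(P("top")["R"]).T@P("top")["t"]).round())
def box(cx,cy,a,w,h,z):
    b=cv2.boxPoints(((cx,cy),(w,h),a));return np.c_[b,np.full(4,z)]
p=cv2.imread("pics/top0.png")
p5=cv2.resize(p,None,fx=5,fy=5,interpolation=2)
for (cx,cy,a,w,h,z) in [(445.5,338,-3,85,120,36),(498.6,-316.2,1.4,70,100,34)]:
    for zz,col in((z,(0,255,0)),(0,(255,0,255))):
        q=w2px("top",box(cx,cy,a,w,h,zz))*5+2
        cv2.polylines(p5,[q.round().astype(int)],True,col,1)
for x,y,a in[(589,168,76),(510,-147,118.5)]:
    for k in range(3):
        th=np.radians(a+120*k);X=[x+17.3*np.cos(th),y+17.3*np.sin(th),4]
        cv2.circle(p5,tuple((w2px("top",X)[0]*5+2).round().astype(int)),3,(0,0,255),-1)
for X in[(508.3,161,4),(427.5,-156.3,4),(458,-6,60)]:cv2.circle(p5,tuple((w2px("top",X)[0]*5+2).round().astype(int)),3,(0,255,255),-1)
o=np.vstack([np.hstack([p5[1100:1350,630:930],p5[900:1150,1050:1350]]),np.hstack([p5[1000:1250,1910:2210],p5[1060:1310,1570:1870]])])
cv2.imwrite("pics/ov.png",o)
```

```text
cam [ 328.    4. 1194.]
```

View pics/ov.png

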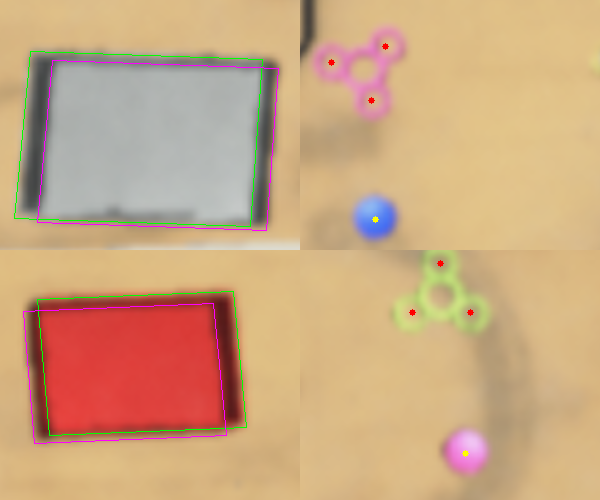

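The pink ring and cap fits sit on their targets. The trays need a shift of about 1.2 mm, giving grey ≈ (446.7, 336.8, −3°) and red ≈ (499.8, −317.4, +1.4°). First pick is the pink body by its 76° ring, at (594, 188).

Request:
servo_tool --pt "375.7 773.3 -131 0 0 55.5" --pt "375.7 773.3 -131 0 0 55.5" --pt "375.7 773.3 -131 0 0 55.5" --pt "375.7 773.3 -131 0 0 55.5" --pt "375.7 773.3 -131 0 0 55.5" --pt "375.7 773.3 -131 0 0 55.5" --pt "375.7 773.3 -131 0 0 55.5" --pt "375.7 773.3 -131 0 0 55.5" --pt "375.7 773.3 -131 0 0 55.5" --pt "375.7 773.3 -131 0 0 55.5" --pt "375.7 773.3 -131 0 0 55.5" --pt "375.7 773.3 -131 0 0 55.5" --pt "375.7 773.3 -131 0 0 55.5" --pt "375.7 773.3 -131 0 0 55.5" --pt "375.7 773.3 -131 0 0 55.5" --pt "375.7 773.3 -131 0 0 55.5" --pt "375.7 773.3 -131 0 0 55.5" --pt "375.7 773.3 -131 0 0 55.5" --claw 0.5

```text
time_s: 2.35
tcp_pos: [593.8, 186.6, 100.6]
tcp_rot: [3.141, 0.0, 1.324]
ft_force: [-0.1, -0.2, 0.1]
width: 0.5
grip_force: 0.0
```

Request:
servo_tool --pt "0 1 -50 0 0 0" --pt "0 1 -85 0 0 0" --pt "0 1 -95 0 0 0" --pt "0 1 -98.5 0 0 0" --pt "0 1 -98.5 0 0 0" --pt "0 1 -98.5 0 0 0"

```text
time_s: 3.1
tcp_pos: [594.9, 188.9, 3.1]
tcp_rot: [3.14, -0.001, 1.325]
ft_force: [-0.3, 0.1, 1.2]
width: 0.499
grip_force: 0.0
```

Request:
servo_tool --pt "0 0 0 0 0 0" --pt "0 0 0 0 0 0" --pt "0 0 0 0 0 0" --pt "0 0 0 0 0 0" --pt "0 0 0 0 0 0" --pt "0 0 0 0 0 0" --claw 0

```text
time_s: 3.85
tcp_pos: [594.4, 188.9, 2.5]
tcp_rot: [3.141, -0.001, 1.326]
ft_force: [-0.9, 0.3, 5.3]
width: 0.154
grip_force: 58.6
```

```bash
cat > snap.py <<'E'
import sys
from h import *
n,cam,x,y,z,s=sys.argv[1],sys.argv[2],*map(float,sys.argv[3:7])
p,d=arm.camera(cam);cv2.imwrite(f"pics/{n}_full.png",p);np.save(f"pics/{n}.npy",d)
u,v=w2px(cam,[x,y,z])[0].astype(int);s=int(s)
c=p[max(0,v-s):v+s,max(0,u-int(1.3*s)):u+int(1.3*s)];f=min(6,600//c.shape[0],800//c.shape[1])
cv2.imwrite(f"pics/{n}.png",cv2.resize(c,None,fx=f,fy=f,interpolation=2));print("origin",max(0,u-int(1.3*s)),max(0,v-s),"scale",f)
E
python3 snap.py g1 scene 580 180 10 40
```

```text
origin 144 183 scale 6
```

View pics/g1.png

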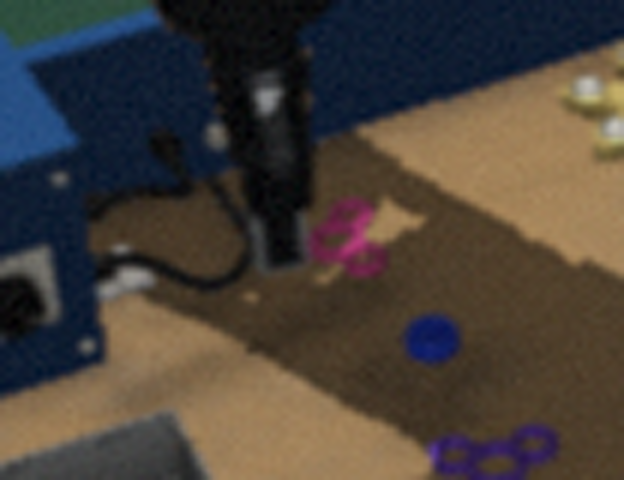

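The picture shows the fingers shut on the left-hand ring, with the rest of the pink body at about (345,240) in the crop. Lifting to check.

Request:
servo_tool --pt "0 0 20 0 0 0" --pt "0 0 60 0 0 0" --pt "0 0 100 0 0 0" --pt "0 0 100 0 0 0"

```text
time_s: 4.4
tcp_pos: [596.5, 189.4, 106.4]
tcp_rot: [3.136, -0.004, 1.325]
ft_force: [0.2, 0.1, -0.6]
width: 0.156
grip_force: 58.6
```

```bash
python3 snap.py g2 scene 590 185 90 40
```

```text
origin 137 156 scale 6
```

View pics/g2.png

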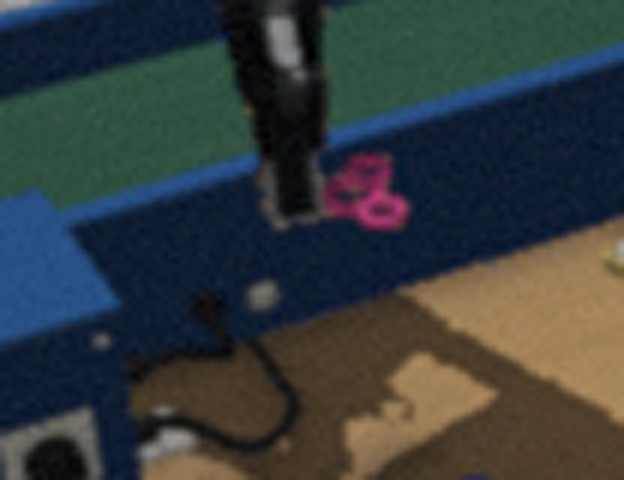

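It is lifted cleanly: the body is held at (365,190) in the crop. Next, to the red tray.

Request:
servo_tool --pt "-94.1 -510.6 0 0 0 15.4" --pt "-94.1 -510.6 0 0 0 15.4" --pt "-94.1 -510.6 0 0 0 15.4" --pt "-94.1 -510.6 0 0 0 15.4" --pt "-94.1 -510.6 0 0 0 15.4" --pt "-94.1 -510.6 0 0 0 15.4" --pt "-94.1 -510.6 0 0 0 15.4" --pt "-94.1 -510.6 0 0 0 15.4" --pt "-94.1 -510.6 0 0 0 15.4" --pt "-94.1 -510.6 0 0 0 15.4" --pt "-94.1 -510.6 0 0 0 15.4" --pt "-94.1 -510.6 -40 0 0 15.4" --pt "-94.1 -510.6 -40 0 0 15.4"

```text
time_s: 6.08
tcp_pos: [498.3, -319.1, 59.5]
tcp_rot: [-3.137, -0.003, 1.596]
ft_force: [-0.7, -0.4, -1.0]
width: 0.152
grip_force: 58.6
```

```bash
python3 snap.py g3 top 500 -322 40 30
```

```text
origin 373 191 scale 6
```

View pics/g3.png

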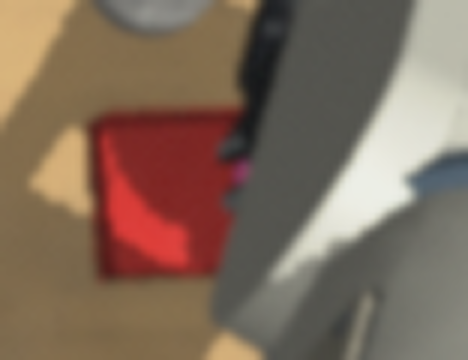

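The fingers sit over the tray's middle, with the pink ring at (240,172) between them and both fingers inside the walls. Lowering and releasing.

Request:
servo_tool --pt "0 0 -30 0 0 0" --pt "0 0 -50 0 0 0" --pt "0 0 -57 0 0 0" --pt "0 0 -57.7 0 0 0" --pt "0 0 -57.7 0 0 0"

```text
time_s: 6.75
tcp_pos: [500.3, -322.1, 4.7]
tcp_rot: [3.141, 0.0, 1.594]
ft_force: [-0.4, 1.0, 1.6]
width: 0.152
grip_force: 58.9
```

Request:
servo_tool --pt "0 0 0 0 0 0" --pt "0 0 0 0 0 0" --pt "0 0 0 0 0 0" --pt "0 0 10 0 0 0" --pt "0 0 60 0 0 0" --pt "0 0 100 0 0 0" --claw 0.28

```text
time_s: 7.5
tcp_pos: [500.1, -322.1, 106.1]
tcp_rot: [3.141, 0.0, 1.594]
ft_force: [0.1, 0.7, 0.9]
width: 0.278
grip_force: 0.0
```

Request:
servo_tool --pt "8.4 483 0 0 0 0" --pt "8.4 483 0 0 0 0" --pt "8.4 483 0 0 0 0" --pt "8.4 483 0 0 0 0" --pt "8.4 483 0 0 0 0" --pt "8.4 483 0 0 0 0" --pt "8.4 483 0 0 0 0" --pt "8.4 483 0 0 0 0" --pt "8.4 483 0 0 0 0" --pt "8.4 483 0 0 0 0" --pt "8.4 483 -40 0 0 0" --pt "8.4 483 -80 0 0 0" --pt "8.4 483 -98 0 0 0" --pt "8.4 483 -102.2 0 0 0" --pt "8.4 483 -102.2 0 0 0" --claw 0.5

```text
time_s: 9.38
tcp_pos: [508.9, 160.9, 2.6]
tcp_rot: [3.141, -0.0, 1.594]
ft_force: [0.3, -1.2, 0.6]
width: 0.5
grip_force: 0.0
```

Request:
servo_tool --pt "0 0 0 0 0 0" --pt "0 0 0 0 0 0" --pt "0 0 0 0 0 0" --pt "0 0 0 0 0 0" --pt "0 0 0 0 0 0" --claw 0

```text
time_s: 10.0
tcp_pos: [509.2, 161.3, 3.3]
tcp_rot: [3.14, -0.0, 1.595]
ft_force: [-1.0, -2.1, 7.4]
width: 0.211
grip_force: 58.4
```

Request:
servo_tool --pt "0 0 20 0 0 0" --pt "0 0 60 0 0 0" --pt "0 0 100 0 0 0" --pt "0 0 100 0 0 0"

```text
time_s: 10.5
tcp_pos: [510.7, 161.9, 105.5]
tcp_rot: [3.135, -0.002, 1.594]
ft_force: [0.4, -0.6, -0.8]
width: 0.212
grip_force: 58.7
```

Run:
```python
from fit import *
p,d=arm.camera("top");cv2.imwrite("pics/t2.png",p)
q,_=arm.camera("scene");cv2.imwrite("pics/s2.png",q)
a=cv2.resize(p[195:250,380:440],None,fx=7,fy=7,interpolation=2)
u,v=w2px("scene",[508,162,95])[0].astype(int);b=cv2.resize(q[v-30:v+25,u-30:u+30],None,fx=7,fy=7,interpolation=2)
cv2.imwrite("pics/c2.png",np.hstack([a[:385],b[:385]]))
L=cv2.cvtColor(p,cv2.COLOR_BGR2LAB)
h=cv2.cvtColor(p,cv2.COLOR_BGR2HSV)
U,V=blob("top",p,(140,60,60),(170,255,255),500,-330,5,20);print(len(U))
if len(U):
  X=px2w("top",U,V,6);print(X.mean(0),X.min(0),X.max(0))
for g in [np.median(L[215:232,398:420].reshape(-1,3),0)]:
  print(np.round(fitbody("top",diffim(p,g),500,-340,6),1))
```

```text
137
[ 502.57481313 -344.68779118    6.        ] [ 478.87400263 -362.42698636    6.        ] [ 526.52394355 -318.85544906    6.        ]
[ 501.9 -344.5   92.7  -36.2]
```

View pics/c2.png

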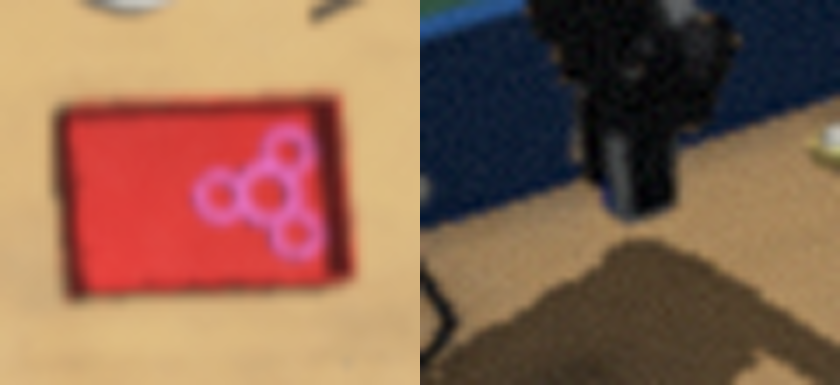

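Left: the pink body lies flat in the red tray, its middle at (268,195) in the crop. Right: the blue cap is in the fingers at (620,205). Placing the cap.

Request:
servo_tool --pt "-9.2 -450.5 0 0 0 0" --pt "-9.2 -450.5 0 0 0 0" --pt "-9.2 -450.5 0 0 0 0" --pt "-9.2 -450.5 0 0 0 0" --pt "-9.2 -450.5 0 0 0 0" --pt "-9.2 -450.5 0 0 0 0" --pt "-9.2 -450.5 0 0 0 0" --pt "-9.2 -450.5 0 0 0 0" --pt "-9.2 -450.5 0 0 0 0" --pt "-9.2 -450.5 0 0 0 0" --pt "-9.2 -450.5 0 0 0 0" --pt "-9.2 -450.5 -40 0 0 0" --pt "-9.2 -450.5 -75 0 0 0" --pt "-9.2 -450.5 -90 0 0 0" --pt "-9.2 -450.5 -97 0 0 0" --pt "-9.2 -450.5 -97.7 0 0 0" --pt "-9.2 -450.5 -97.7 0 0 0"

```text
time_s: 12.72
tcp_pos: [499.8, -289.5, 5.4]
tcp_rot: [3.14, 0.001, 1.595]
ft_force: [-0.8, 1.1, 2.4]
width: 0.213
grip_force: 58.9
```

Request:
servo_tool --pt "0 0 0 0 0 0" --pt "0 0 0 0 0 0" --pt "0 0 0 0 0 0" --pt "0 0 10 0 0 0" --pt "0 0 60 0 0 0" --pt "0 0 100 0 0 0" --claw 0.3

```text
time_s: 13.48
tcp_pos: [499.2, -289.5, 106.1]
tcp_rot: [3.141, 0.0, 1.594]
ft_force: [-0.4, -0.5, 0.1]
width: 0.301
grip_force: 0.0
```

Request:
servo_tool --pt "0 124.5 0 0 0 -32.85" --pt "0 124.5 0 0 0 -32.85" --pt "0 124.5 0 0 0 -32.85" --pt "0 124.5 0 0 0 -32.85" --pt "0 124.5 0 0 0 -32.85" --pt "0 124.5 -40 0 0 -32.85" --pt "0 124.5 -80 0 0 -32.85" --pt "0 124.5 -98 0 0 -32.85" --pt "0 124.5 -102.3 0 0 -32.85" --pt "0 124.5 -102.3 0 0 -32.85" --claw 0.5

```text
time_s: 14.72
tcp_pos: [499.6, -165.4, 2.5]
tcp_rot: [3.141, -0.0, 1.021]
ft_force: [-0.5, 0.7, 1.7]
width: 0.504
grip_force: 0.0
```

Request:
servo_tool --pt "0 0 0 0 0 0" --pt "0 0 0 0 0 0" --pt "0 0 0 0 0 0" --pt "0 0 0 0 0 0" --pt "0 0 0 0 0 0" --claw 0

```text
time_s: 15.35
tcp_pos: [499.9, -165.2, 3.1]
tcp_rot: [3.14, -0.0, 1.021]
ft_force: [-1.4, -0.6, 5.8]
width: 0.153
grip_force: 58.5
```

Request:
servo_tool --pt "0 0 20 0 0 0" --pt "0 0 60 0 0 0" --pt "0 0 100 0 0 0" --pt "0 0 100 0 0 0"

```text
time_s: 15.85
tcp_pos: [501.5, -165.7, 105.4]
tcp_rot: [3.135, -0.002, 1.021]
ft_force: [0.2, 0.7, -0.2]
width: 0.152
grip_force: 58.6
```

Request:
servo_tool --pt "-51.7 515.7 0 0 0 28.5" --pt "-51.7 515.7 0 0 0 28.5" --pt "-51.7 515.7 0 0 0 28.5" --pt "-51.7 515.7 0 0 0 28.5" --pt "-51.7 515.7 0 0 0 28.5" --pt "-51.7 515.7 0 0 0 28.5" --pt "-51.7 515.7 0 0 0 28.5" --pt "-51.7 515.7 0 0 0 28.5" --pt "-51.7 515.7 0 0 0 28.5" --pt "-51.7 515.7 0 0 0 28.5" --pt "-51.7 515.7 0 0 0 28.5" --pt "-51.7 515.7 -30 0 0 28.5" --pt "-51.7 515.7 -30 0 0 28.5"

```text
time_s: 17.48
tcp_pos: [446.4, 348.1, 70.3]
tcp_rot: [-3.138, 0.003, 1.516]
ft_force: [-0.2, -0.0, -0.4]
width: 0.15
grip_force: 58.6
```

Run:
```python
from h import *
p,_=arm.camera("top");q,_=arm.camera("scene")
a=cv2.resize(p[210:275,120:190],None,fx=6,fy=6,interpolation=2)
u,v=w2px("scene",[447,337,30])[0].astype(int);print(u,v)
b=cv2.resize(q[v-35:v+30,u-35:u+35],None,fx=6,fy=6,interpolation=2)
c=cv2.resize(p[195:260,380:440],None,fx=6,fy=6,interpolation=2)
cv2.imwrite("pics/c3.png",np.hstack([a,b])); cv2.imwrite("pics/c3red.png",c)
X,Y=np.nonzero(cv2.inRange(cv2.cvtColor(p,cv2.COLOR_BGR2HSV)[195:250,385:435],(105,80,40),(130,255,255)))
if len(X): W=px2w("top",Y+385.,X+195.,7);print("bluecap",len(X),W.mean(0).round(1),np.ptp(W,0).round(1))
```

```text
152 271
bluecap 45 [ 500.9 -290.2    7. ] [16.  16.2  0. ]
```

View pics/c3.png

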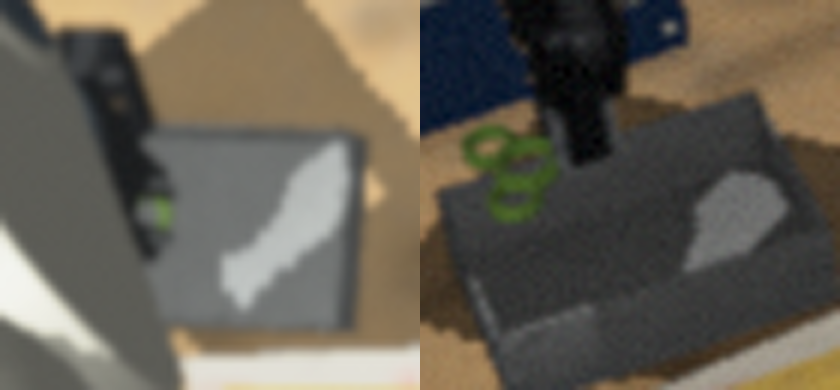

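The green body is held at (515,170) in the right crop, over the tray's left half with the fingers near its middle. The blue cap measures at (500.9, −290), inside the red tray. Lowering.

Request:
servo_tool --pt "0 0 -30 0 0 0" --pt "0 0 -55 0 0 0" --pt "0 0 -65 0 0 0" --pt "0 0 -67.7 0 0 0" --pt "0 0 -67.7 0 0 0"

```text
time_s: 18.2
tcp_pos: [448.0, 351.0, 5.4]
tcp_rot: [3.141, -0.001, 1.518]
ft_force: [0.7, 0.6, -0.3]
width: 0.152
grip_force: 58.8
```

Request:
servo_tool --pt "0 0 0 0 0 0" --pt "0 0 0 0 0 0" --pt "0 0 0 0 0 0" --pt "0 0 10 0 0 0" --pt "0 0 60 0 0 0" --pt "0 0 100 0 0 0" --claw 0.28

```text
time_s: 18.95
tcp_pos: [447.5, 350.9, 106.1]
tcp_rot: [3.141, -0.0, 1.518]
ft_force: [0.7, 0.3, -0.3]
width: 0.283
grip_force: 0.0
```

Request:
servo_tool --pt "-19.9 -507 0 0 0 0" --pt "-19.9 -507 0 0 0 0" --pt "-19.9 -507 0 0 0 0" --pt "-19.9 -507 0 0 0 0" --pt "-19.9 -507 0 0 0 0" --pt "-19.9 -507 0 0 0 0" --pt "-19.9 -507 0 0 0 0" --pt "-19.9 -507 0 0 0 0" --pt "-19.9 -507 0 0 0 0" --pt "-19.9 -507 0 0 0 0" --pt "-19.9 -507 0 0 0 0" --pt "-19.9 -507 -40 0 0 0" --pt "-19.9 -507 -80 0 0 0" --pt "-19.9 -507 -98 0 0 0" --pt "-19.9 -507 -102.3 0 0 0" --pt "-19.9 -507 -102.3 0 0 0" --claw 0.5

```text
time_s: 20.95
tcp_pos: [427.8, -155.5, 2.2]
tcp_rot: [-3.142, -0.0, 1.52]
ft_force: [0.4, 0.2, -0.5]
width: 0.5
grip_force: 0.0
```

Request:
servo_tool --pt "0 0 0 0 0 0" --pt "0 0 0 0 0 0" --pt "0 0 0 0 0 0" --pt "0 0 0 0 0 0" --pt "0 0 0 0 0 0" --claw 0

```text
time_s: 21.58
tcp_pos: [428.2, -156.3, 3.0]
tcp_rot: [3.14, 0.0, 1.518]
ft_force: [-0.6, 3.0, 7.2]
width: 0.214
grip_force: 58.4
```

Request:
servo_tool --pt "0 0 20 0 0 0" --pt "0 0 60 0 0 0" --pt "0 0 100 0 0 0" --pt "0 0 100 0 0 0"

```text
time_s: 22.08
tcp_pos: [429.7, -157.1, 105.1]
tcp_rot: [3.135, 0.002, 1.518]
ft_force: [0.7, -0.1, -0.6]
width: 0.211
grip_force: 58.7
```

Run:
```python
from fit import *
p,_=arm.camera("top");cv2.imwrite("pics/t4.png",p)
L=cv2.cvtColor(p,cv2.COLOR_BGR2LAB);D=diffim(p,np.median(L[235:258,145:170].reshape(-1,3),0))
print(np.round(fitbody("top",D,447,372,6),1))
cv2.imwrite("pics/c4.png",cv2.resize(p[220:275,115:195],None,fx=6,fy=6,interpolation=2))
```

```text
[448.9 372.3  29.2 -31.2]
```

View pics/c4.png

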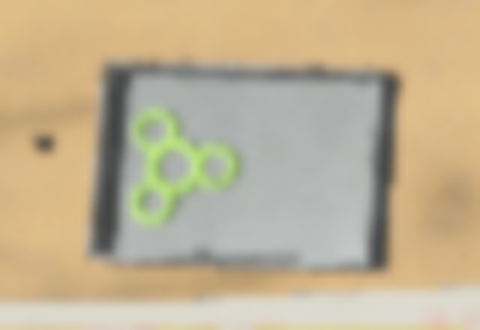

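The green body lies flat at the left end of the grey tray, its middle at (175,167) in the crop. Pink cap next.

Request:
servo_tool --pt "18.8 485 0 0 0 0" --pt "18.8 485 0 0 0 0" --pt "18.8 485 0 0 0 0" --pt "18.8 485 0 0 0 0" --pt "18.8 485 0 0 0 0" --pt "18.8 485 0 0 0 0" --pt "18.8 485 0 0 0 0" --pt "18.8 485 0 0 0 0" --pt "18.8 485 0 0 0 0" --pt "18.8 485 0 0 0 0" --pt "18.8 485 0 0 0 0" --pt "18.8 485 0 0 0 0" --pt "18.8 485 -40 0 0 0" --pt "18.8 485 -75 0 0 0" --pt "18.8 485 -90 0 0 0" --pt "18.8 485 -97 0 0 0" --pt "18.8 485 -97.7 0 0 0" --pt "18.8 485 -97.7 0 0 0"

```text
time_s: 24.38
tcp_pos: [447.1, 329.1, 5.2]
tcp_rot: [3.14, -0.001, 1.518]
ft_force: [0.2, -0.4, -0.2]
width: 0.21
grip_force: 58.6
```

Request:
servo_tool --pt "0 0 0 0 0 0" --pt "0 0 0 0 0 0" --pt "0 0 0 0 0 0" --pt "0 0 10 0 0 0" --pt "0 0 60 0 0 0" --pt "0 0 100 0 0 0" --claw 0.3

```text
time_s: 25.12
tcp_pos: [446.4, 328.9, 106.1]
tcp_rot: [3.141, -0.0, 1.518]
ft_force: [1.1, 1.0, -0.3]
width: 0.302
grip_force: 0.0
```

Request:
servo_tool --pt "11.7 -334.8 0 0 0 0" --pt "11.7 -334.8 0 0 0 0" --pt "11.7 -334.8 0 0 0 0" --pt "11.7 -334.8 0 0 0 0" --pt "11.7 -334.8 0 0 0 0" --pt "11.7 -334.8 0 0 0 0" --pt "11.7 -334.8 0 0 0 0" --pt "11.7 -334.8 0 0 0 0" --pt "11.7 -334.8 0 0 0 0" --pt "11.7 -334.8 -30 0 0 0" --pt "11.7 -334.8 -60 0 0 0" --pt "11.7 -334.8 -85 0 0 0" --pt "11.7 -334.8 -98 0 0 0" --pt "11.7 -334.8 -101.2 0 0 0" --pt "11.7 -334.8 -101.2 0 0 0" --claw 0.7

```text
time_s: 27.0
tcp_pos: [458.3, -5.8, 3.4]
tcp_rot: [3.141, -0.0, 1.519]
ft_force: [-0.7, -0.5, -0.5]
width: 0.702
grip_force: 0.0
```

Request:
servo_tool --pt "0 0 0 0 0 0" --pt "0 0 0 0 0 0" --pt "0 0 0 0 0 0" --pt "0 0 0 0 0 0" --pt "0 0 0 0 0 0" --pt "0 0 0 0 0 0" --claw 0

```text
time_s: 27.75
tcp_pos: [458.6, -6.1, 3.9]
tcp_rot: [3.14, -0.0, 1.518]
ft_force: [-2.3, 1.3, 7.7]
width: 0.352
grip_force: 58.6
```

Run:
```python
from fit import *
p,_=arm.camera("top");q,_=arm.camera("scene");cv2.imwrite("pics/t5.png",p)
u,v=w2px("scene",[458,-6,40])[0].astype(int);print(u,v)
b=cv2.resize(q[v-32:v+33,u-35:u+35],None,fx=6,fy=6,interpolation=2)
a=cv2.resize(p[212:277,115:195],None,fx=6,fy=6,interpolation=2)
cv2.imwrite("pics/c5.png",np.hstack([a,b]))
U,V=blob("top",p,(140,50,60),(175,255,255),446,329,5,12);W=px2w("top",U,V,7);print(len(U),W.mean(0).round(1),np.ptp(W,0).round(1))
```

```text
286 216
62 [446.8 329.    7. ] [21.  21.1  0. ]
```

View pics/c5.png

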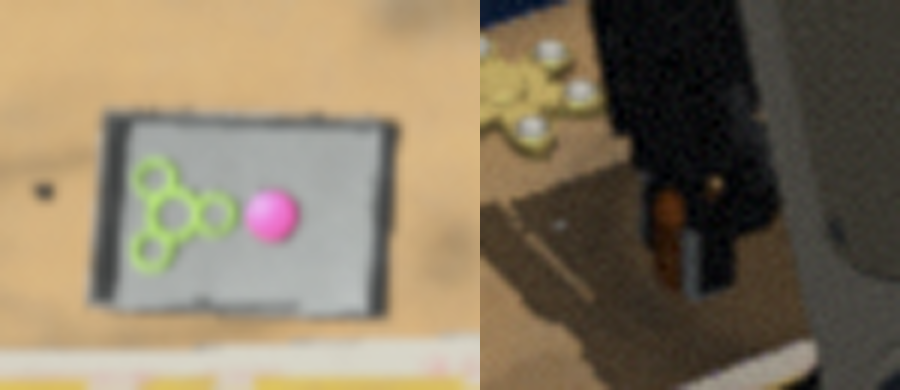

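Left: the pink cap lies between the green ring and the free end, at (270,215) in the crop. Right: the fingers hold the vial's straight body at (670,240), upright. Lift and carry.

Request:
servo_tool --pt "0 0 15 0 0 0" --pt "0 0 50 0 0 0" --pt "0 0 90 0 0 0" --pt "-13.3 304 90 0 0 0" --pt "-13.3 304 90 0 0 0" --pt "-13.3 304 90 0 0 0" --pt "-13.3 304 90 0 0 0" --pt "-13.3 304 90 0 0 0" --pt "-13.3 304 90 0 0 0" --pt "-13.3 304 90 0 0 0" --pt "-13.3 304 90 0 0 0" --pt "-13.3 304 60 0 0 0" --pt "-13.3 304 50 0 0 0" --pt "-13.3 304 50 0 0 0"

```text
time_s: 29.6
tcp_pos: [444.4, 296.9, 52.6]
tcp_rot: [-3.14, 0.001, 1.517]
ft_force: [-1.4, 0.7, -0.7]
width: 0.353
grip_force: 59.4
```

```bash
python3 snap.py g6 scene 445 310 50 42
```

```text
origin 110 219 scale 6
```

View pics/g6.png

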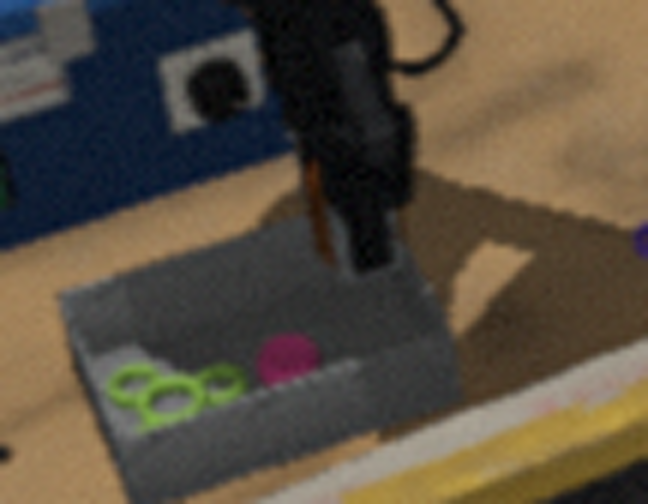

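The vial is held upright at (318,215), over the free right end of the grey tray. Lowering and releasing.

Request:
servo_tool --pt "0 0 -20 0 0 0" --pt "0 0 -35 0 0 0" --pt "0 0 -43 0 0 0" --pt "0 0 -47 0 0 0" --pt "0 0 -47.7 0 0 0" --pt "0 0 -47.7 0 0 0"

```text
time_s: 30.4
tcp_pos: [444.7, 297.9, 6.0]
tcp_rot: [-3.141, 0.0, 1.518]
ft_force: [-2.3, -1.1, 6.2]
width: 0.355
grip_force: 60.2
```

Request:
servo_tool --pt "0 0 0 0 0 0" --pt "0 0 0 0 0 0" --pt "0 0 0 0 0 0" --pt "0 0 10 0 0 0" --pt "0 0 40 0 0 0" --pt "0 0 90 0 0 0" --pt "0 0 140 0 0 0" --pt "0 -250 180 0 0 0" --pt "0 -250 180 0 0 0" --pt "0 -250 180 0 0 0" --pt "0 -250 180 0 0 0" --pt "0 -250 180 0 0 0" --pt "0 -250 180 0 0 0" --pt "0 -250 180 0 0 0" --claw 0.43

```text
time_s: 32.15
tcp_pos: [444.7, 49.1, 185.3]
tcp_rot: [-3.141, -0.0, 1.52]
ft_force: [0.4, 1.3, 0.2]
width: 0.429
grip_force: 0.0
```

Run:
```python
from fit import *
p,_=arm.camera("top");q,_=arm.camera("scene");cv2.imwrite("pics/t6.png",p)
u,v=w2px("scene",[447,330,20])[0].astype(int)
b=cv2.resize(q[v-32:v+33,u-40:u+40],None,fx=5,fy=5,interpolation=2)
a=cv2.resize(p[212:277,115:195],None,fx=5,fy=5,interpolation=2)
c=cv2.resize(p[190:255,370:450],None,fx=5,fy=5,interpolation=2)
d=cv2.resize(p[165:275:1,200:370],None,fx=2.35,fy=2.35,interpolation=2);d=cv2.resize(d,(400,325))
cv2.imwrite("pics/end.png",np.vstack([np.hstack([a,b]),np.hstack([c,d])])[:600])
print(arm.get_obs()["time_s"])
```

```text
32.25
```

View pics/end.png

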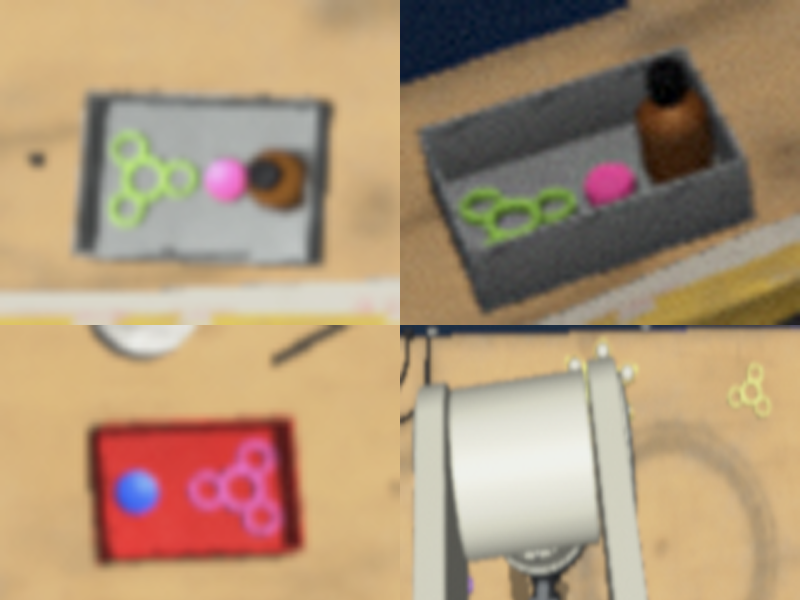

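Both kits are complete: green body (145,180), pink cap (227,180) and upright vial (275,178) are in the grey tray. The blue cap (137,492) and pink body (240,490) are in the red tray, and yellow has not moved. Handing in.

```bash
python3 -c "
from rig import arm
print(arm.sign_off())"
```

```text
the job is handed in; nothing more can be done
None
```

I handed the job in at about 32 s; the last pictures show the pink body and blue cap flat in the red tray, and the green body, pink cap and upright vial in the grey tray, with the yellow body where it lay. The arm hid the purple body in that last view, but nothing was moved near it; no verdict came back.

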